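# Bar the tubes, then undo a hold-down cap of unknown thread hand

### The job

On the tube mixer, first lay the orange retaining bar flat in the two forked posts, centred over the row of tubes, and let go of it. Then undo the blue hold-down cap: some of these loosen anticlockwise and some clockwise and nothing shows which, so find out by trying both ways which one turns freely, lift it off and finish still holding it upright and still above its stud, a few centimetres clear of it, with the bar left in place. Do not disturb the tube rack, the bottle or the tip box.

Things in the scene. Friction and masses are not known exactly. Their poses are not given: they have to be found in the camera images.
- mixer: Tube mixer fixed to the bench: white casing 290 x 260 mm (x, y) with a flat grey plate, top 100 mm above the bench. White console hump from x +85 to +147 mm, 30 mm above the plate. Origin: at bench height on the axis of the cap's stud. At yaw 0 its +x points away from the robot; it may stand turned by up to 0.3 rad.
- seat (a point): Where the cap's underside sits: on the stud's axis, 100 mm above the bench. Stud inside the cap: 20 mm tall. Part-turn thread of hidden hand: turned the loosening way the cap turns easily (well under 0.5 N m) and stays level, is free to lift straight off once turned 45 degrees, and meets a stop at 60 to 70, where it is still free. Turned the other way it stops hard within 4 to 12 degrees.
- fork_left (a point): Middle of the floor of the forked post at the mixer's +y side (mixer frame x -100, y +100 mm), 18 mm above the plate, 118 mm above the bench. The fork opens upward, its gap is 22 mm wide across the mixer's x and 14 mm deep; each prong is 10 mm thick; the post is 18 mm along y.
- fork_right (a point): The same for the forked post at the mixer's -y side (mixer frame x -100, y -100 mm). The bar lies along the line between the two forks.
- bar_place (a point): Midway between the two fork floors (mixer frame x -100, y 0, 118 mm above the bench): where the bar's origin belongs. A row of tube caps reaches 12 mm above the plate under the bar, with none within 24 mm of the middle.
- bar: Orange plastic retaining bar, straight and plain, 230 mm long (its x), 14 mm wide (its y), 18 mm tall (its z), about 0.14 kg; both ends alike. Origin: centre of its underside. Starts lying on the bench at one side of the mixer.
- cap: Blue round hold-down cap, 52 mm in diameter, 48 mm tall, about 0.12 kg. Origin: centre of its underside. Its x axis is the white pointer line on its top, which starts within 0.07 rad of the mixer's x axis. Until freed it can rise only about 3 mm; it has about 1.5 mm of sideways play. Its thread is described at seat.
- rack: Purple tube rack, 120 x 80 mm, 40 mm tall (tubes to 50 mm), loose on the bench at the side of the mixer where the bar is not. Leave alone. Origin: centre of its underside.
- bottle: Amber bottle with blue cap, 72 mm in diameter, 150 mm tall, loose. Leave alone. Origin: centre of its underside.
- tipbox: Clear pipette-tip box with green lid, 84 x 124 mm, 59 mm tall, loose. Leave alone. Origin: centre of its underside.

How it is judged (in metres and radians):
On the way, in this order (a step that is already met when the one before it is completed fails the run):
1. the bar lies in both forks and is let go, the cap still unturned (horizontal distance between bar and bar_place below 0.018 m and z of bar in the frame of seat between 0.014 and 0.022 m and angle between the x axis of bar and the y axis of mixer, either way round below 0.08 rad and angle between bar's own z axis and vertical below 0.06 rad and contact force between bar and the fingers below 0.1 N and linear speed of bar below 0.02 m/s and angle between the x axis of cap and the x axis of mixer, either way round below 0.5 rad and z of cap in the frame of seat below 0.006 m), for 0.2 s.
2. the cap is turned its loosening way past its thread while still down on the plate (angle between the x axis of cap and the x axis of mixer, either way round above 0.6 rad and z of cap in the frame of seat below 0.008 m), for 0.1 s.
At the end, for the whole second after the job is handed in: Cap held in the fingers, touching nothing else, upright within 15 degrees, still, 35 mm or more above its seat and within 50 mm of the stud's axis; bar let go, flat in both forks, within 18 mm of centred; rack, bottle and tip box upright and within 30 mm of their starts (horizontal distance between bar and bar_place below 0.018 m and z of bar in the frame of seat between 0.014 and 0.022 m and angle between the x axis of bar and the y axis of mixer, either way round below 0.08 rad and angle between bar's own z axis and vertical below 0.06 rad and z of cap in the frame of seat above 0.035 m and horizontal distance between cap and seat below 0.05 m and angle between cap's own z axis and vertical below 0.26 rad and linear speed of cap below 0.03 m/s and contact force between cap and the fingers above 1 N and contact force between cap and mixer below 0.05 N and contact force between cap and bar below 0.05 N and contact force between bar and the fingers below 0.1 N and distance of each of rack, bottle, tipbox from where it was at the start of the episode below 0.03 m and angle between each of rack, bottle, tipbox's own z axis and vertical below 0.1 rad); the arm keeps its last pose, push and grip.
It fails at once if the rack, bottle or tip box is pushed away or tipped (distance of any of rack, bottle, tipbox from where it was at the start of the episode above 0.03 m or angle between any of rack, bottle, tipbox's own z axis and vertical above 0.3 rad).
It also fails if it takes over 58 s, if anything falls off the work surface, if the arm or the gripper's body presses on something with over 40 N, if the wrist force passes 120 N, or if a joint passes its speed limit or range.

### The arm

A 6-joint arm with a two-finger parallel gripper is mounted at the origin on the work surface. World frame = base frame: x ahead of the robot, y to its left, z up, the work surface at z = 0. Lengths are in mm, angles in rad, forces in N, time in s.
With the tool pointing down it reaches from about 275 to 1000 mm from the base axis. Payload 8.4 kg.
Tool frame: the origin (TCP) lies midway between the tips of the shut fingers; the grasp point (between the pads) lies r.grip_point_offset behind it (r.grip_point_offset is the distance from the TCP to the grasp point, in mm); z points along the fingers, y is the direction in which the jaws open and shut (so a half turn about z gives the same grasp; the last joint's range is limited). The gripper opens to 85 mm and grips with 20 to 120 N. Pads are 22 mm wide; open, the fingers measure 114 mm over their backs; the gripper's body (76 mm by 85 mm) begins 54 mm behind the grasp point. The pads swing forward as they close: fully open they stand 13 mm farther back than shut.
Start: joints at [-1.156, 0.353, 1.633, -0, 1.155, -0.002], TCP at [253.022, -571.496, 231.281] pointing down, gripper open.
Joint ranges: [-2.63, 2.63], [-0.92, 2.1], [0.06, 2.66], [-1.3, 4.44], [0, 2.69], [-3.02, 3.02]. Speed limits (rad/s): [2.22, 2.22, 2.79, 3.14, 3.14, 3.14].

### API

Orientations are given as [roll, pitch, yaw] about the fixed x, y, z axes, in that order (R = Rz(yaw) Ry(pitch) Rx(roll)).
In Python, from rig import r gives the robot as it stands.
- The arm moves only by the tool move_arm, never from a script. Its argument "targets" is one flat list of numbers, 5 for each row, row after row: the gripper's target within -1 to 1 (fully open at 1, half-way at 0, shut at -1), then the shift along the tool's x, y, z in cm, then the turn about the tool's z in degrees. In form: [gripper, tx, ty, tz, turn, gripper, tx, ty, tz, turn, ...]. A call has 1 to 10 rows; each row is the pose to reach, as a shift and turn from the pose commanded when the call began, along the tool's axes at that moment; what a row does not reach only later rows make up. A row lasts 1/10 s, in which the tool goes at most 50 mm and 8.59 degrees, less where a joint would pass 70% of its speed; a pose out of reach is approached as far as the arm can. A call with a gripper value outside its range is refused whole. The fingers move at their own pace and stop on an object; "squeeze" is the grip in N (left out, the last holds). Time passes only in rows, so rows that repeat a pose let the fingers close. It gives the time, the measured TCP pose, the force and the opening at its end, in the units of the state.
- r.sense(): the state, without advancing time (a new reading comes with each control period).
- r.grab_frame(name): name is "side" or "top"; returns a dict with "img" (420x560x3 uint8, blue, green, red), "K" (3x3 intrinsics, pixels), "k1" (the pictures are not rectified: a ray, as slopes to the right and down, at radius r is drawn at 1 + k1 r^2 times it, then the intrinsics apply), "world_to_cam" (4x4, takes a point from world to camera coordinates). Camera axes: x right, y down, z forward; pixel columns grow to the right and rows downward; lengths in mm; the calibration is good to about 2 mm. A picture is of the moment at which its call begins. There is no depth.
- r.sign_off(): hands the job in, once; it reports no verdict.
Trained networks look in a picture, given as the dict that the camera call returned (one of the last four; its "shot" number tells which), for a name from the list of things; names that differ only in an ending like _2 or _b are one class to them, and where a whole thing is asked for, a point or a joint stands for the part that bears it (a point fixed in the world has none). Each returns a list of dicts, best first, with "conf" (0 to 1); they miss things now and then, are a little off and sometimes report something else, mostly with a low value. They report only what shows in the picture. A call takes as long as a camera call.
- r.outline_of(picture, thing): "region" (420x560 bool, what is visible of it).
- r.mark_of(picture, thing): "position" ([x, y, z] in mm, in world coordinates, good to about 4 mm: a listed point, or the origin of a listed thing).
The state is a dict: "clock": time; "qpos": joint angles; "qvel": joint speeds; "joint_efforts": joint torques, N m; "eef_pos": TCP position; "tcp_rot": TCP orientation; "contact_force": force on the tool from outside, world axes, zero at the start; "wrist_torque": the same for the moment, N m; "opening": opening from 0.0 (shut) to 1.0 (fully open).
Only numpy, scipy, OpenCV 4.12 (cv2) and the standard library are available. Lean on these libraries where they do the work, as an engineer would, in place of code of your own. Each camera call takes 0.05 s, during which the arm holds its last target.

## Working session

There is one attempt and no reset: what is moved stays moved. The work goes in short steps, Python scripts to look and compute and a tool call to move; the robot and the scene stay as the last step left them, time stands still between calls to the robot, and variables do not carry over. Pictures are saved under pics/ and viewed, and the job is handed in when it is done.

Besides the shell and the picture viewer there is one more tool, called after "Emit:" as name(argument=value, ...) on one line, values as JSON. move_arm: Moves the arm, as the interface text tells. Its arguments: {"type":"object","properties":{"targets":{"type":"array","items":{"type":"number"}},"squeeze":{"type":"number"}},"required":["targets"]}

```bash
ls; mkdir -p pics; cat > h.py <<'E'
import numpy as np, cv2
from rig import r
from scipy.spatial.transform import Rotation as R
def snap(name,fn):
    f=r.grab_frame(name); cv2.imwrite('pics/'+fn,f['img']); return f
def ray(f,uv):
    K=np.array(f['K'],float); k1=f['k1']
    d=(np.array(uv,float)-K[:2,2])/np.array([K[0,0],K[1,1]])
    rd=np.linalg.norm(d); rr=rd
    for _ in range(50): rr=rd/(1+k1*rr*rr)
    if rd>0: d=d*rr/rd
    T=np.array(f['world_to_cam']); Rm=T[:3,:3]; t=T[:3,3]
    return -Rm.T@t, Rm.T@np.array([d[0],d[1],1.0])
def atz(f,uv,z):
    o,d=ray(f,uv); return o+d*(z-o[2])/d[2]
def proj(f,p):
    T=np.array(f['world_to_cam']);K=np.array(f['K'],float); c=T[:3,:3]@np.array(p,float)+T[:3,3]
    s=c[:2]/c[2]; s=s*(1+f['k1']*(s@s)); return K[:2,:2]@s+K[:2,2]
E
python3 - <<'E'
from h import *
s=r.sense(); print(s, r.grip_point_offset)
for n in('top','side'):
    f=snap(n,n+'0.png')
    print(n,f['k1'],np.array(f['K']).tolist(),(-np.array(f['world_to_cam'])[:3,:3].T@np.array(f['world_to_cam'])[:3,3]))
    for t in ['mixer','seat','fork_left','fork_right','bar_place','bar','cap','rack','bottle','tipbox']:
        print(t,[(round(x['conf'],2),np.round(x['position'],0).tolist()) for x in r.mark_of(f,t)[:3]])
E
```

```text
pics
{'clock': 0.0, 'qpos': array([-1.15639377e+00,  3.53655035e-01,  1.63415173e+00, -5.48243859e-07,
        1.15520524e+00, -2.37677692e-03]), 'qvel': array([-4.41928025e-04, -4.16343198e-04,  1.93414370e-03,  1.08415271e-04,
        7.58337911e-05,  1.11651640e-04]), 'joint_efforts': array([ 1.84504570e-03, -6.05237460e+01, -3.42065477e+01,  3.62529454e-05,
        9.09636612e-03,  1.20738005e-05]), 'eef_pos': array([ 252.82724795, -571.04507659,  230.54985743]), 'tcp_rot': array([-3.14017331e+00, -2.87220899e-06,  4.16779549e-01]), 'contact_force': array([-0.61959959, -0.65849023, -0.37814612]), 'wrist_torque': array([-0.03878645, -0.03883733, -0.01713412]), 'opening': 0.9969737545551337} 18.700000000000003
top -0.03388548478614667 [[420.840875115596, 0.0, 279.8799115267882], [0.0, 420.840875115596, 213.92787320769943], [0.0, 0.0, 1.0]] [ 421.82060132   -8.79236499 1125.23233765]
mixer [(0.87, [559.0, 2.0, 2.0])]
seat [(0.93, [561.0, 5.0, 98.0])]
fork_left [(0.68, [478.0, 118.0, 115.0])]
fork_right [(0.98, [445.0, -78.0, 119.0])]
bar_place [(0.93, [462.0, 20.0, 117.0])]
bar [(0.72, [446.0, -79.0, 116.0]), (0.63, [453.0, -303.0, 4.0])]
cap [(0.9, [556.0, 3.0, 98.0])]
rack [(0.78, [442.0, 327.0, 4.0])]
bottle [(0.94, [711.0, 325.0, 1.0])]
tipbox [(0.73, [674.0, -368.0, 4.0])]
side -0.0027957574266325503 [[512.9782432578825, 0.0, 274.25127285525457], [0.0, 512.9782432578825, 200.05923265996836], [0.0, 0.0, 1.0]] [ 164.16905275 1003.29517319  895.81894291]
mixer [(0.94, [561.0, 6.0, -2.0]), (0.35, [445.0, 331.0, -4.0])]
seat [(0.75, [559.0, 5.0, 98.0])]
fork_left [(0.87, [475.0, 119.0, 122.0])]
fork_right [(0.67, [446.0, -78.0, 118.0])]
bar_place [(0.95, [462.0, 19.0, 118.0])]
bar [(0.72, [450.0, -305.0, -3.0])]
cap [(0.73, [561.0, 2.0, -0.0]), (0.6, [560.0, 6.0, 104.0])]
rack [(0.7, [448.0, 334.0, 1.0])]
bottle [(0.67, [708.0, 319.0, -1.0])]
tipbox [(0.68, [674.0, -365.0, 4.0])]
```

View pics/top0.png

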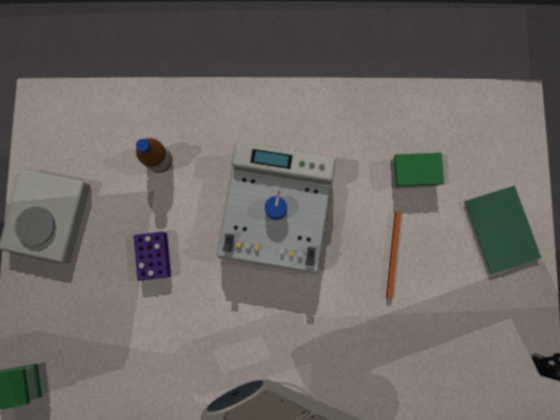

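View pics/side0.png

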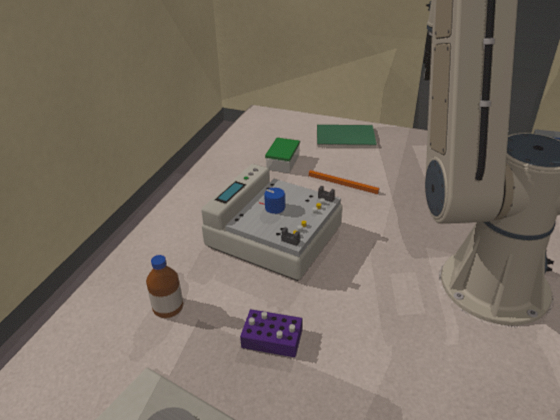

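```bash
python3 - <<'E'
from h import *
f=r.grab_frame('top'); g=r.grab_frame('side')
for n,fr in(('top',f),('side',g)):
    for o in r.outline_of(fr,'bar')[:2]:
        m=o['region'].astype(np.uint8); ys,xs=np.nonzero(m)
        print(n,o['conf'],m.sum(),xs.min(),xs.max(),ys.min(),ys.max())
        if n=='top':
            c=max(cv2.findContours(m,0,2)[0],key=cv2.contourArea)
            b=cv2.boxPoints(cv2.minAreaRect(c)); P=[atz(fr,p,18) for p in b]
            print(np.round(P,1).tolist(), np.mean(P,0))
    # orange colour
    hsv=cv2.cvtColor(fr['img'],cv2.COLOR_BGR2HSV)
    m=cv2.inRange(hsv,(5,130,120),(22,255,255)); k,l,st,ce=cv2.connectedComponentsWithStats(m)
    for i in range(1,k):
        if st[i,4]>60: print(n,'orange',st[i],ce[i])
for z in (118,):
    pass
print('forks', proj(f,[477,118,118]),proj(f,[446,-78,118]))
E
```

```text
top 0.81 584 386 400 211 297
[[340.9, -281.3, 18.0], [567.1, -308.7, 18.0], [565.4, -328.0, 18.0], [339.2, -300.1, 18.0]] [ 453.14620683 -304.49415821   18.        ]
top orange [388 212  13  86 389] [393.76349614 254.49100257]
side 0.73 518 309 379 170 194
side orange [309 170  70  20 203] [343.34975369 179.83743842]
forks [227.59989572 241.52093131] [309.53113488 254.96800142]
```

The top view shows the bar at about (394,254) px, lying along x on the robot's right. The cap is at (276,208), the forks at (229,242) and (311,256), and the rack, bottle and tip box are clear of the path. The bar's top-edge and bottom-edge widths come out at 14 mm, with its centre at about (453,-307) and yaw -0.12.

Emit:
move_arm(targets=[0,7,-4,3,8,0,14,-8,7,16,0,21,-12,11,24,0,29,-16.1,15,30.8,0,29,-16.1,15,30.8,0,29,-16.1,15,30.8,0,29,-16.1,15,30.8,0,29,-16.1,15,30.8,0,29,-16.1,15,30.8], squeeze=40)

```text
clock: 2.2
eef_pos: [453.5, -305.2, 80.4]
tcp_rot: [-3.141, 0.002, -0.118]
contact_force: [0.7, -0.4, 0.1]
opening: 0.501
```

```bash
python3 - <<'E'
from h import *
s=r.sense(); print(s['clock'],s['eef_pos'],s['tcp_rot'],s['opening'],s['qpos'])
f=snap('top','top1.png'); g=snap('side','side1.png')
cv2.imwrite('pics/c1.png',np.hstack([cv2.resize(f['img'][180:330,320:470],(400,400)),cv2.resize(g['img'][120:220,270:420],(400,267)).repeat(1,0) if 0 else cv2.resize(g['img'][100:250,270:420],(400,400))]))
E
```

```text
2.2 [ 453.49722482 -305.17385844   80.39180024] [-3.14073338e+00  1.56902403e-03 -1.17683380e-01] 0.5013144385927583 [-5.95099862e-01  4.27207892e-01  1.91951185e+00  5.90849306e-05
  7.96661320e-01  1.09333918e+00]
```

View pics/c1.png

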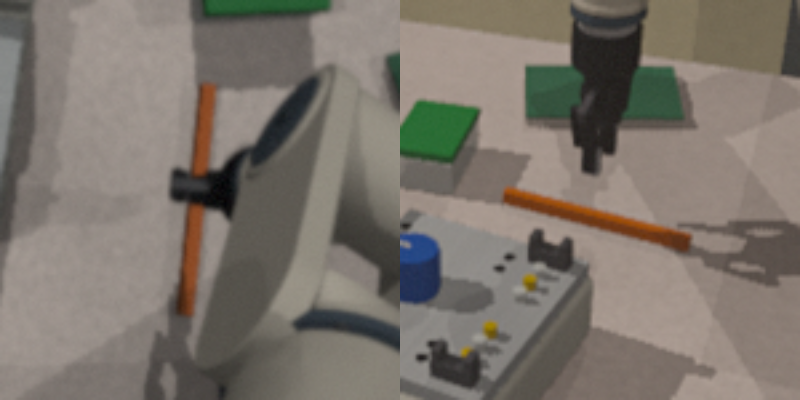

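The fingers straddle the bar near its middle, with the gripper at about (205,190) in the left crop. Next I go down and close.

Emit:
move_arm(targets=[0,0,0,4,0,0,0,0,7,0,0,0,0,7.6,0,0,0,0,7.6,0,-1,0,0,7.6,0,-1,0,0,7.6,0,-1,0,0,7.6,0,-1,0,0,7.6,0,-1,0,0,7.6,0,-1,0,0,7.6,0], squeeze=60)

```text
clock: 3.3
eef_pos: [453.9, -307.9, 7.1]
tcp_rot: [3.14, -0.002, -0.121]
contact_force: [-1.6, -1.7, 5.7]
opening: 0.14
```

Emit:
move_arm(targets=[-1,0,0,-5,0,-1,0,0,-10,0,-1,0,0,-15,0,-1,0,0,-18,0,-1,0,0,-18,0])

```text
clock: 3.8
eef_pos: [455.6, -308.7, 191.3]
tcp_rot: [3.137, -0.009, -0.121]
contact_force: [1.1, 0.2, -1.0]
opening: 0.141
```

```bash
python3 - <<'E'
from h import *
s=r.sense(); print(s['clock'],s['eef_pos'],s['tcp_rot'],s['opening'],s['contact_force'],s['wrist_torque'])
f=snap('top','top2.png'); g=snap('side','side2.png')
cv2.imwrite('pics/c2.png',np.hstack([cv2.resize(f['img'][180:330,320:470],(400,400)),cv2.resize(g['img'][70:220,270:420],(400,400))]))
E
```

```text
3.8 [ 455.63367524 -308.6703802   191.33009386] [ 3.13689162 -0.00894799 -0.12057786] 0.1414305554433663 [ 1.07344601  0.18267928 -1.00762333] [0.06879631 0.02342936 0.01939065]
```

View pics/c2.png

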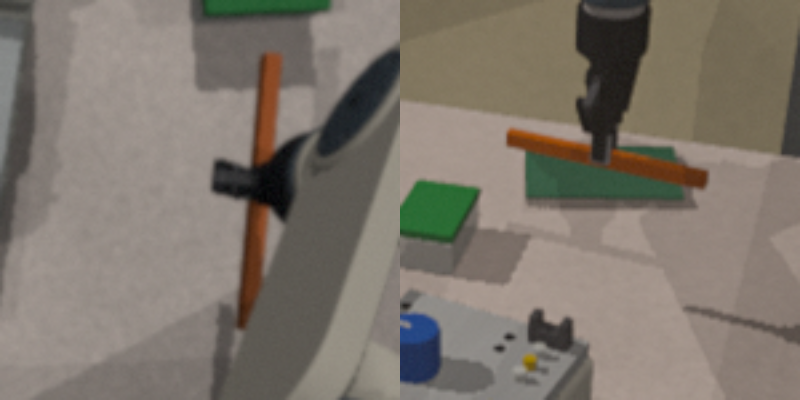

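```bash
cat > ov.py <<'E'
from h import *
def model(seat,yaw):
    c,s=np.cos(yaw),np.sin(yaw)
    M=lambda p:np.array([seat[0]+c*p[0]-s*p[1],seat[1]+s*p[0]+c*p[1],p[2]])
    L=[]
    box=lambda x0,x1,y0,y1,z:L.append([M((x0,y0,z)),M((x1,y0,z)),M((x1,y1,z)),M((x0,y1,z))])
    for y in(100,-100):
        box(-121,-111,y-9,y+9,132);box(-89,-79,y-9,y+9,132)
    box(85,147,-130,130,130)
    box(-143,147,-130,130,100)
    t=np.linspace(0,2*np.pi,40); L.append([np.array([seat[0]+26*np.cos(a),seat[1]+26*np.sin(a),148]) for a in t])
    return L
def draw(f,img,seat,yaw,roi,k):
    u,v,w,h=roi; o=cv2.resize(img[v:v+h,u:u+w],None,fx=k,fy=k,interpolation=cv2.INTER_CUBIC)
    for P in model(seat,yaw):
        q=np.array([(proj(f,p)-[u,v]+.5)*k for p in P]); cv2.polylines(o,[np.int32(q*8)],True,(0,0,255),1,cv2.LINE_AA,3)
    return o
E
python3 - <<'E'
from ov import *
f=r.grab_frame('top'); g=r.grab_frame('side')
cv2.imwrite('pics/o_t.png',draw(f,cv2.imread('pics/top0.png'),(560,5),-.152,(210,135,140,140),4))
cv2.imwrite('pics/o_s.png',draw(g,cv2.imread('pics/side0.png'),(560,5),-.152,(195,160,160,120),5))
E
```

```text
(no output)
```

View pics/o_t.png

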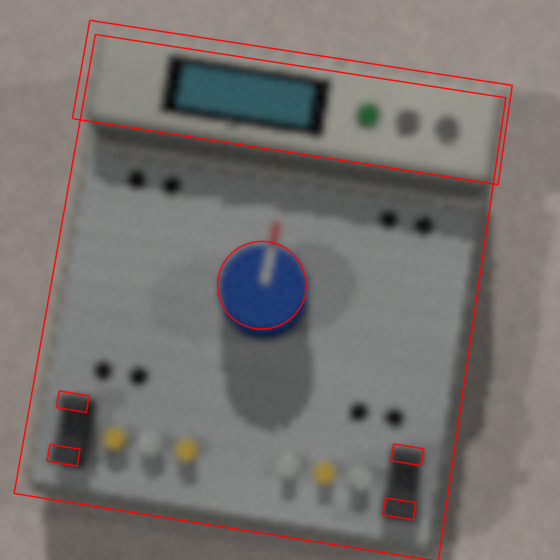

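View pics/o_s.png

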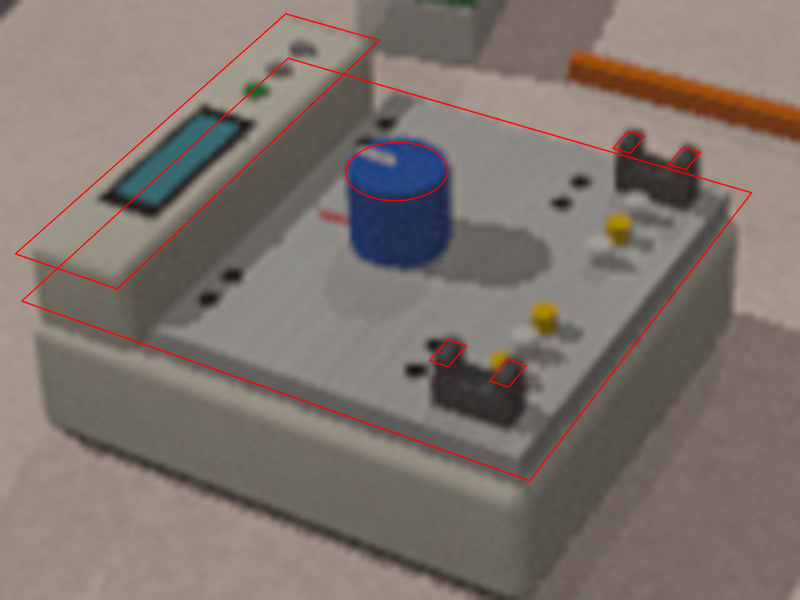

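The overlay of mixer at seat (560,5), yaw -0.152 fits the hump, cap and fork prongs in both views to 1–2 mm. Now carrying the bar over.

Emit:
move_arm(targets=[-1,0,-3,0,-8,-1,-0.5,-7,0,-16,-1,-1,-11,0,-24,-1,-1.5,-15,0,-32,-1,-2,-19,0,-40,-1,-2.5,-23,0,-48,-1,-3,-27,0,-56,-1,-3.1,-30,0,-64,-1,-3.1,-32.5,0,-72,-1,-3.1,-32.5,0,-80])

```text
clock: 5.0
eef_pos: [460.6, 22.0, 183.8]
tcp_rot: [-3.139, 0.0, 1.284]
contact_force: [-0.0, -0.1, -1.1]
opening: 0.143
```

Emit:
move_arm(targets=[-1,0,0,0,-8.2,-1,0,0,0,-8.2,-1,0,0,0,-8.2,-1,0,0,0,-8.2,-1,0,0,0,-8.2])

```text
clock: 5.5
eef_pos: [461.2, 19.3, 185.0]
tcp_rot: [-3.141, 0.0, 1.416]
contact_force: [0.8, -0.6, -0.9]
opening: 0.142
```

```bash
python3 - <<'E'
from ov import *
s=r.sense(); print(s['clock'],s['eef_pos'],s['tcp_rot'],s['opening'],s['contact_force'],s['qpos'])
f=snap('top','top3.png'); g=snap('side','side3.png')
cv2.imwrite('pics/o_t3.png',draw(f,f['img'],(560,4.5),-.152,(180,135,180,140),4))
cv2.imwrite('pics/o_s3.png',draw(g,g['img'],(560,4.5),-.152,(215,110,160,120),5))
E
```

```text
5.5 [461.23900632  19.28892298 185.03251459] [-3.14111115e+00  1.04917121e-04  1.41626723e+00] 0.14189795543327294 [ 0.81344575 -0.61383309 -0.85412613] [ 3.85540202e-02  1.53939492e-01  2.01756295e+00 -1.28140034e-05
  9.70582896e-01  1.93090385e-01]
```

View pics/o_t3.png

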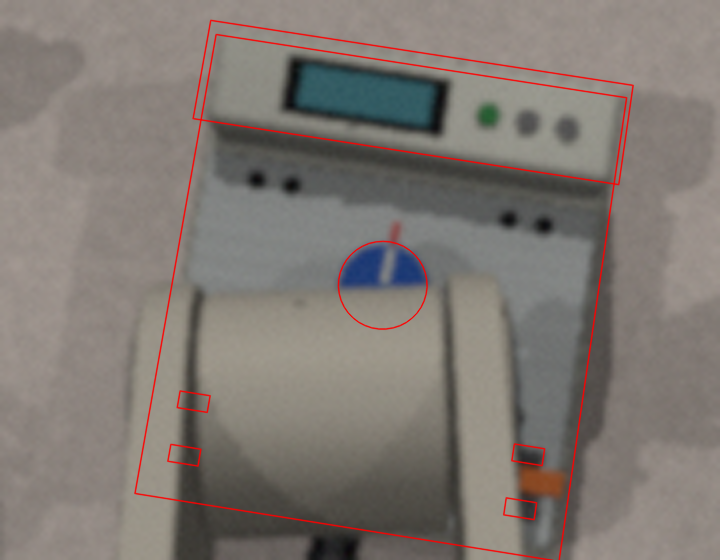

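View pics/o_s3.png

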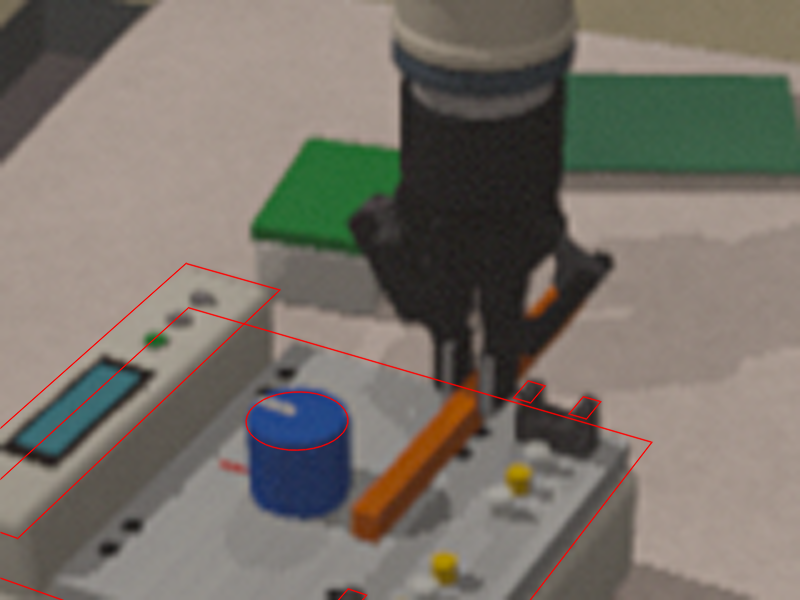

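The side crop shows the bar held level over the forks with its near end at (380,510). In the top crop its right end is at (541,482). I'll compare these ends with the predicted ones.

```bash
python3 - <<'E'
from h import *
f=r.grab_frame('top'); g=r.grab_frame('side'); s=r.sense()
p=s['eef_pos']; yaw=s['tcp_rot'][2]
a=np.array([np.cos(yaw),np.sin(yaw),0]); b=np.array([-a[1],a[0],0])
z0=p[2]-7.1
for fr,roi,k,n in((f,(280,230,60,50),10,'t'),(g,(270,160,90,70),8,'s')):
    u,v,w,h=roi;o=cv2.resize(fr['img'][v:v+h,u:u+w],None,fx=k,fy=k,interpolation=cv2.INTER_CUBIC)
    for dz in(0,18):
        q=[(proj(fr,np.array([p[0],p[1],z0+dz])+sx*115*a+sy*7*b)-[u,v]+.5)*k for sx,sy in((1,1),(1,-1),(-1,-1),(-1,1))]
        cv2.polylines(o,[np.int32(np.array(q)*8)],True,(255,0,255) if dz==0 else (0,255,0),1,cv2.LINE_AA,3)
    cv2.imwrite(f'pics/e_{n}.png',o)
E
```

```text
(no output)
```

View pics/e_t.png

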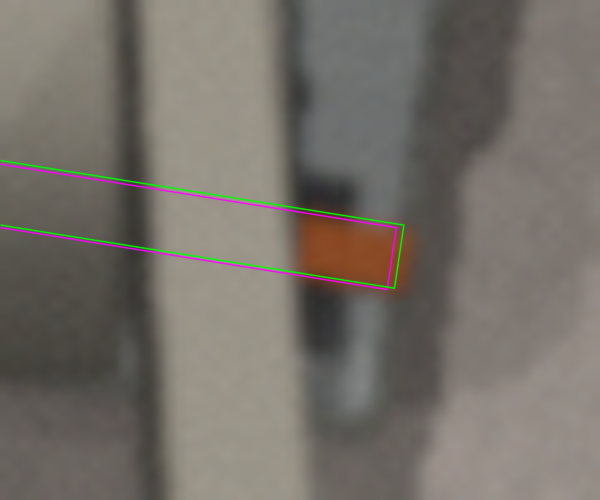

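View pics/e_s.png

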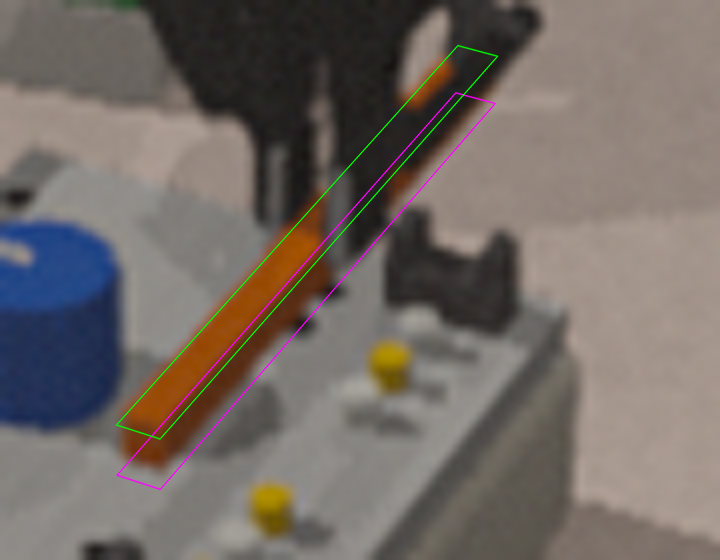

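The bar lies on the predicted line, but its centre is about 4–5 mm towards -y of the tool. I'll correct that and lower it.

Emit:
move_arm(targets=[-1,0.4,0,2,0,-1,0.4,0,3.5,0,-1,0.4,0,4.5,0,-1,0.4,0,5,0,-1,0.4,0,5.2,0,-1,0.4,0,5.2,0])

```text
clock: 6.3
eef_pos: [462.2, 23.4, 133.4]
tcp_rot: [3.141, -0.0, 1.418]
contact_force: [-0.1, -0.3, -0.7]
opening: 0.142
```

```bash
python3 - <<'E'
from ov import *
s=r.sense(); print(s['clock'],s['eef_pos'],s['tcp_rot'],s['contact_force'],s['wrist_torque'])
f=snap('top','top4.png'); g=snap('side','side4.png')
a=cv2.resize(g['img'][160:260,260:360],(600,600),interpolation=cv2.INTER_CUBIC)
cv2.imwrite('pics/c4.png',a)
E
```

```text
6.3 [462.18750271  23.40187251 133.42243554] [ 3.14143455e+00 -3.46409053e-05  1.41846462e+00] [-0.11693269 -0.29201988 -0.70909205] [-0.01988786  0.03908401  0.01652448]
```

View pics/c4.png

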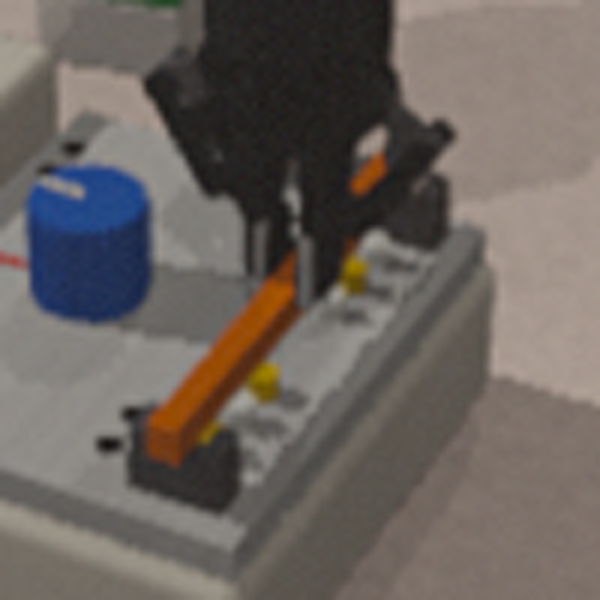

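The near end of the bar is over the left fork, around (185,440) in this crop. I'll keep lowering while watching the force.

Emit:
move_arm(targets=[-1,0,0,0.2,0,-1,0,0,0.4,0,-1,0,0,0.6,0,-1,0,0,0.6,0])

```text
clock: 6.8
eef_pos: [461.8, 23.4, 127.0]
tcp_rot: [-3.141, 0.0, 1.419]
contact_force: [0.1, -0.4, -0.6]
opening: 0.144
```

```bash
python3 - <<'E'
from ov import *
s=r.sense(); print(s['clock'],s['eef_pos'],s['tcp_rot'],s['contact_force'],s['wrist_torque'])
f=snap('top','top5.png'); g=snap('side','side5.png')
a=cv2.resize(g['img'][160:260,260:360],(600,600),interpolation=cv2.INTER_CUBIC)
cv2.imwrite('pics/c5.png',a)
E
```

```text
6.8 [461.81520075  23.44114686 127.03053053] [-3.14118362e+00  7.01644320e-05  1.41859914e+00] [ 0.10277611 -0.35061426 -0.62413536] [ 0.03547004 -0.00289607  0.0004234 ]
```

View pics/c5.png

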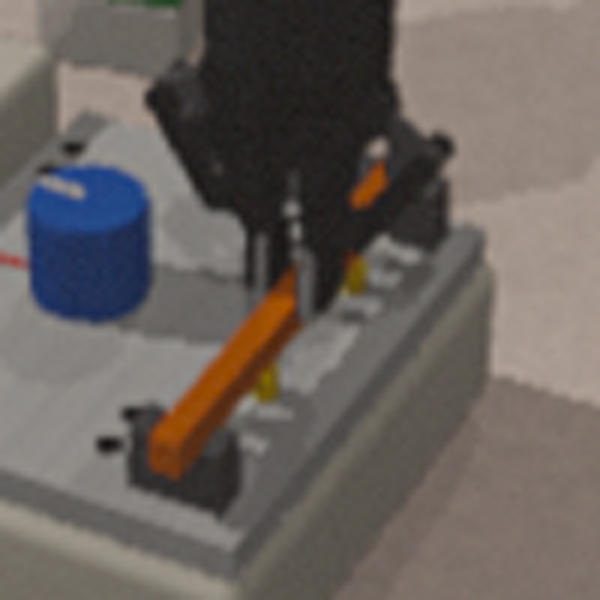

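Emit:
move_arm(targets=[-1,0,0,0.15,0,-1,0,0,0.25,0,-1,0,0,0.25,0])

```text
clock: 7.2
eef_pos: [462.1, 23.5, 125.1]
tcp_rot: [3.141, -0.0, 1.419]
contact_force: [-2.3, 0.4, 5.1]
opening: 0.137
```

Contact came at 125.1 mm, which is the seated height I expected. Releasing.

Emit:
move_arm(targets=[0,0,0,0,0,0,0,0,0,0,0,0,0,0,0,0,0,0,-3,0,0,0,0,-7,0,0.5,0,0,-11,0,1,0,0,-11,0,1,0,0,-11,0])

```text
clock: 8.0
eef_pos: [462.4, 23.5, 235.4]
tcp_rot: [3.14, -0.0, 1.419]
contact_force: [0.3, 0.1, -0.1]
opening: 0.98
```

```bash
python3 - <<'E'
from ov import *
s=r.sense(); print(s['clock'],s['eef_pos'],s['tcp_rot'],s['contact_force'],s['opening'],s['qpos'])
f=snap('top','top6.png'); g=snap('side','side6.png')
for n,x in(('t',f),('s',g)):
  print([(round(q['conf'],2),np.round(q['position']).tolist()) for q in r.mark_of(x,'bar')[:2]],[(round(q['conf'],2),np.round(q['position']).tolist()) for q in r.mark_of(x,'cap')[:2]])
a=cv2.resize(g['img'][160:260,240:360],(600,500),interpolation=cv2.INTER_CUBIC)
cv2.imwrite('pics/c6.png',a)
E
```

```text
8.0 [462.44349861  23.46419692 235.37128801] [ 3.13954839e+00 -3.84850455e-04  1.41866368e+00] [ 0.34771453  0.06609185 -0.12387317] 0.9799166551494979 [ 4.74774720e-02  9.15278687e-02  1.96293073e+00 -3.18231846e-05
  1.08505407e+00  1.99625345e-01]
[] [(0.55, [557.0, 2.0, 99.0])]
[(0.77, [456.0, 23.0, 117.0])] [(0.78, [561.0, 5.0, 103.0])]
```

View pics/c6.png

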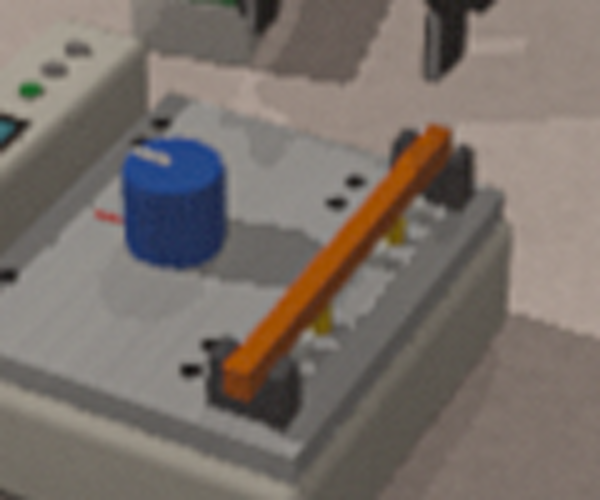

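View pics/top6.png

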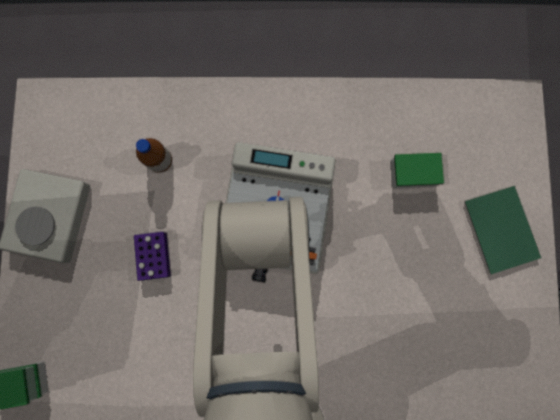

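The side crop shows the bar lying in both forks, with ends at (240,385) and (440,135), and the cap still in place. Moving above the cap with the gripper open.

Emit:
move_arm(targets=[1,-0.2,5,2,0,1,-0.4,10,5,0,1,-0.4,10,5.5,0,1,-0.4,10,5.5,0,1,-0.4,10,5.5,0])

```text
clock: 8.8
eef_pos: [558.9, 4.4, 179.2]
tcp_rot: [-3.139, 0.0, 1.418]
contact_force: [-0.9, -0.1, 0.6]
opening: 1.001
```

```bash
python3 - <<'E'
from ov import *
s=r.sense(); print(s['clock'],s['eef_pos'],s['tcp_rot'],s['contact_force'],s['opening'],s['qpos'])
f=snap('top','top7.png'); g=snap('side','side7.png')
a=draw(g,g['img'],(560,4.5),-.152,(220,110,120,120),5)
b=draw(f,f['img'],(560,4.5),-.152,(210,135,140,140),4)
cv2.imwrite('pics/c7.png',a)
E
```

```text
8.8 [558.90275063   4.43305689 179.2056528 ] [-3.13900047e+00  3.08873846e-04  1.41848943e+00] [-0.92724222 -0.06325235  0.63341372] 1.000634611349408 [5.18555657e-03 3.09384562e-01 1.82423402e+00 1.19829842e-04
 1.01058262e+00 1.57429050e-01]
```

View pics/c7.png

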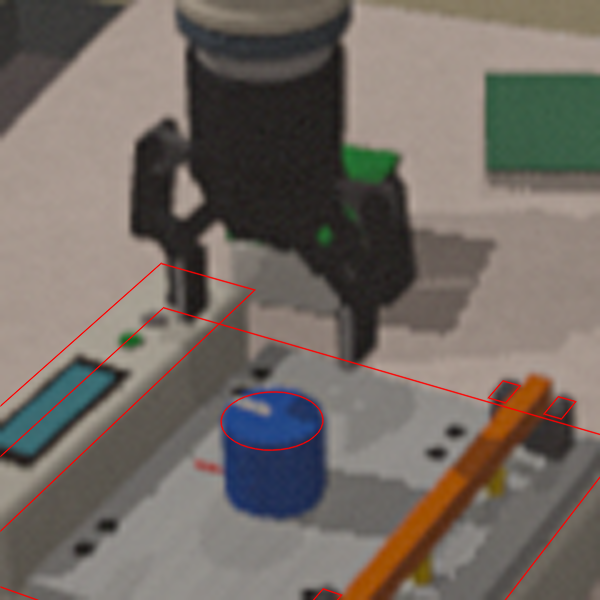

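The open fingers are above the cap, which is at (275,450), with one finger on each side along the mixer's x. Descending and closing.

Emit:
move_arm(targets=[1,0,0,3,0,1,0,0,5.5,0,1,0,0,7.2,0,1,0,0,7.2,0,1,0,0,7.2,0])

```text
clock: 9.4
eef_pos: [560.2, 4.5, 109.0]
tcp_rot: [3.141, -0.0, 1.419]
contact_force: [-0.4, -1.3, -0.3]
opening: 1.005
```

Emit:
move_arm(targets=[-1,0,0,0,0,-1,0,0,0,0,-1,0,0,0,0,-1,0,0,0,0,-1,0,0,0,0], squeeze=40)

```text
clock: 9.9
eef_pos: [560.9, 4.4, 109.1]
tcp_rot: [3.14, -0.0, 1.419]
contact_force: [-2.4, -0.7, 8.4]
opening: 0.601
```

```bash
python3 - <<'E'
from ov import *
s=r.sense(); print(s)
f=snap('top','top8.png'); g=snap('side','side8.png')
cv2.imwrite('pics/c8.png',cv2.resize(g['img'][120:240,220:340],(600,600)))
E
```

```text
{'clock': 9.9, 'qpos': array([5.03706265e-03, 4.01485527e-01, 1.87492639e+00, 9.78458809e-05,
       8.63606844e-01, 1.57251848e-01]), 'qvel': array([ 0.00074362, -0.0014646 , -0.00211347,  0.00080146, -0.00013724,
        0.00043091]), 'joint_efforts': array([-1.11896591e-01, -5.26446712e+01, -2.57698560e+01, -7.22835702e-02,
       -6.91265333e-01, -2.21872277e-02]), 'eef_pos': array([560.86013366,   4.35062143, 109.14021948]), 'tcp_rot': array([ 3.14004984e+00, -3.20041367e-04,  1.41851828e+00]), 'contact_force': array([-2.35009117, -0.67199347,  8.39638423]), 'wrist_torque': array([ 0.02077624,  0.2888028 , -0.02288554]), 'opening': 0.6007184325175419}
```

View pics/c8.png

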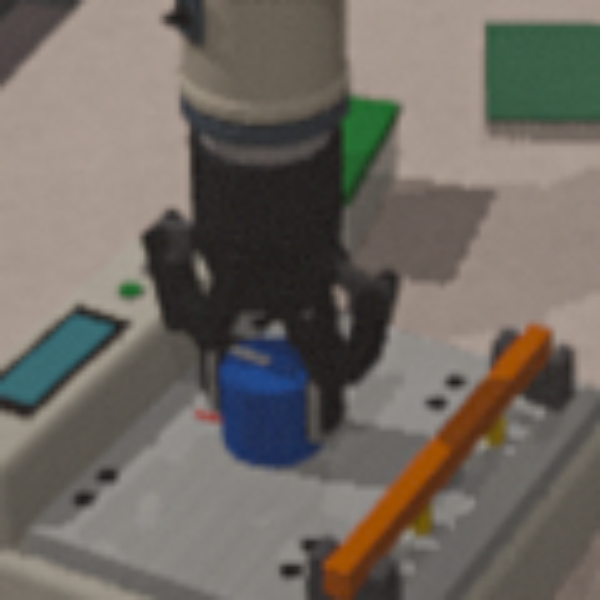

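The cap is gripped at an opening of about 52 mm. Trying tool +z first, which is clockwise from above.

Emit:
move_arm(targets=[-1,0,0,0,4,-1,0,0,0,8,-1,0,0,0,8,-1,0,0,0,8])

```text
clock: 10.4
eef_pos: [559.8, 4.3, 109.1]
tcp_rot: [-3.141, 0.0, 1.279]
contact_force: [-6.4, 0.4, 12.4]
opening: 0.601
```

```bash
python3 - <<'E'
from ov import *
s=r.sense(); print(s['clock'],s['tcp_rot'],s['contact_force'],s['wrist_torque'],s['joint_efforts'][5])
E
```

```text
10.4 [-3.14123620e+00  3.37189166e-04  1.27941893e+00] [-6.41532894  0.44377092 12.37737606] [-0.06711988  0.92709531  0.22514106] 0.3155453782528639
```

Emit:
move_arm(targets=[-1,0,0,0,3,-1,0,0,0,6,-1,0,0,0,6,-1,0,0,0,6])

```text
clock: 10.8
eef_pos: [559.6, 4.1, 108.9]
tcp_rot: [-3.141, 0.001, 1.176]
contact_force: [-6.9, -0.5, 10.7]
opening: 0.605
```

```bash
python3 - <<'E'
from ov import *
s=r.sense(); print(s['clock'],s['tcp_rot'],s['contact_force'],s['wrist_torque'],s['joint_efforts'][5])
g=snap('side','side9.png')
cv2.imwrite('pics/c9.png',cv2.resize(g['img'][120:240,220:340],(600,600)))
E
```

```text
10.8 [-3.14103634e+00  1.14899434e-03  1.17606570e+00] [-6.87912532 -0.47933786 10.74958842] [-0.15790489  0.91472545  0.81587519] 0.8985524252057076
```

View pics/c9.png

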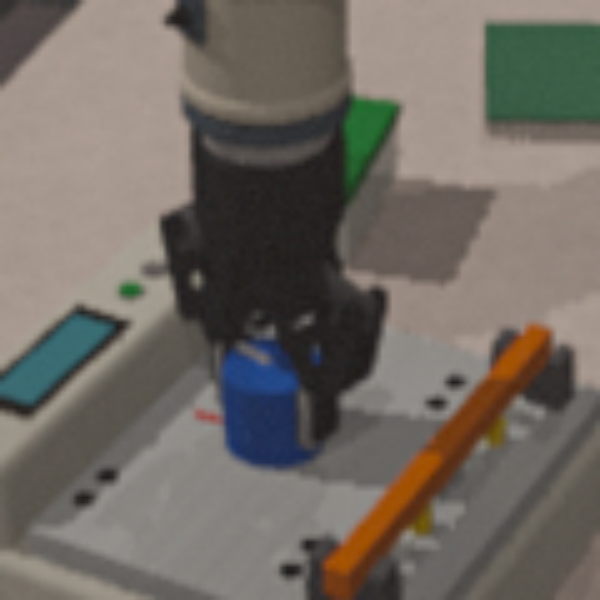

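The torque climbed from 0.2 to 0.8 N m within 14°, and the pointer line barely moved, still near (250,350). That is a hard stop. Trying the other way.

Emit:
move_arm(targets=[-1,0,0,0,-6,-1,0,0,0,-12,-1,0,0,0,-18,-1,0,0,0,-24,-1,0,0,0,-30,-1,0,0,0,-30])

```text
clock: 11.45
eef_pos: [561.0, 4.4, 109.0]
tcp_rot: [3.14, 0.0, 1.701]
contact_force: [-0.6, -0.4, 4.7]
opening: 0.604
```

```bash
python3 - <<'E'
from ov import *
s=r.sense(); print(s['clock'],s['tcp_rot'],s['contact_force'],s['wrist_torque'],s['joint_efforts'][5])
g=snap('side','side10.png')
cv2.imwrite('pics/c10.png',cv2.resize(g['img'][120:240,220:340],(600,600)))
E
```

```text
11.45 [3.13977023e+00 1.73232688e-04 1.70149501e+00] [-0.6092672  -0.41727729  4.6796901 ] [-0.04239426  0.20352237  0.01028487] -1.2854200601577759
```

View pics/c10.png

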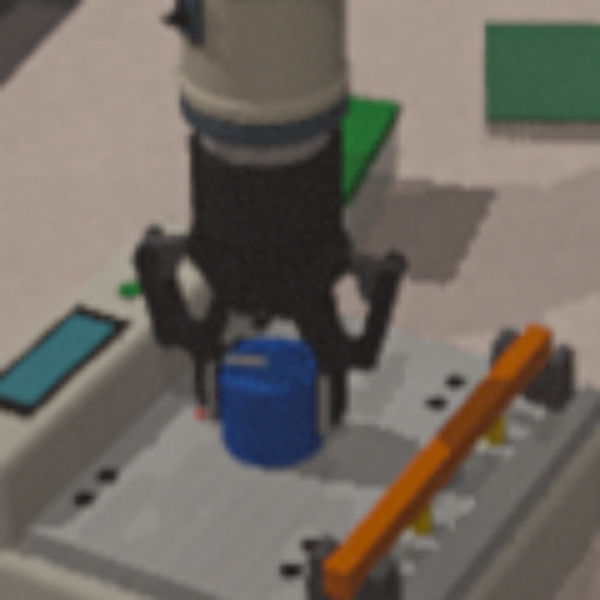

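The pointer has turned with the gripper, to about (245,359), and the torque is low, so anticlockwise is the loosening way. Continuing.

Emit:
move_arm(targets=[-1,0,0,0,-6,-1,0,0,0,-12,-1,0,0,0,-18,-1,0,0,0,-24,-1,0,0,0,-30,-1,0,0,0,-30])

```text
clock: 12.1
eef_pos: [561.0, 4.4, 109.0]
tcp_rot: [3.14, 0.001, 2.225]
contact_force: [-0.9, -0.4, 5.7]
opening: 0.601
```

```bash
python3 - <<'E'
from ov import *
s=r.sense(); print(s['clock'],s['tcp_rot'],s['contact_force'],s['wrist_torque'],s['joint_efforts'][5])
g=snap('side','side11.png')
cv2.imwrite('pics/c11.png',cv2.resize(g['img'][170:220,250:300],(700,600) if 0 else (600,600),interpolation=cv2.INTER_CUBIC))
E
```

```text
12.1 [3.14012191e+00 1.11245242e-03 2.22512950e+00] [-0.86498508 -0.37367384  5.70313261] [-0.14064476  0.09062314  0.10003239] -1.2842018902301788
```

View pics/c11.png

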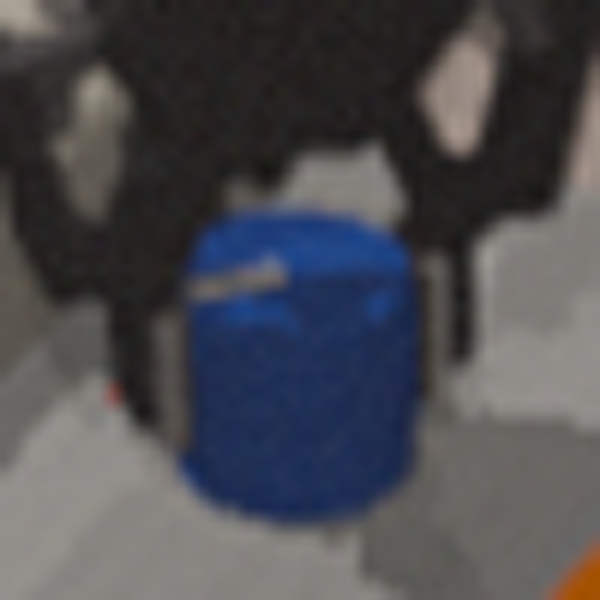

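```bash
python3 - <<'E'
from ov import *
g=r.grab_frame('side')
def ang(p,q,o,k):
    a=atz(g,(o[0]+p[0]/k-.5,o[1]+p[1]/k-.5),148);b=atz(g,(o[0]+q[0]/k-.5,o[1]+q[1]/k-.5),148)
    d=b-a; return np.round(a,1),np.round(b,1),np.arctan2(d[1],d[0])+.152
print(ang((285,270),(195,290),(250,170),12))
print(ang((268,362),(225,358),(220,120),5))
print(ang((268,362),(235,345),(220,120),5))
E
```

```text
(array([563.8,  -1.4, 148. ]), array([579.3,  11.8, 148. ]), np.float64(0.859142807786885))
(array([564.3,  -1.7, 148. ]), array([586.5,   2.1, 148. ]), np.float64(0.32190290116931763))
(array([564.3,  -1.7, 148. ]), array([586. , -10.6, 148. ]), np.float64(-0.2379344106907265))
```

The cap's pointer is now about 0.86 rad (49°) from the mixer's x. I'll turn a little further for margin and then lift gently.

Emit:
move_arm(targets=[-1,0,0,0,-4,-1,0,0,0,-7,-1,0,0,0,-7,-1,0,0,0,-7])

```text
clock: 12.6
eef_pos: [561.1, 4.3, 109.0]
tcp_rot: [3.14, 0.001, 2.344]
contact_force: [-1.0, -0.3, 6.4]
opening: 0.601
```

Emit:
move_arm(targets=[-1,0,0,-0.3,0,-1,0,0,-0.6,0,-1,0,0,-0.8,0,-1,0,0,-0.8,0])

```text
clock: 13.0
eef_pos: [560.4, 4.3, 116.1]
tcp_rot: [3.141, 0.0, 2.344]
contact_force: [0.2, -0.9, -1.4]
opening: 0.598
```

```bash
python3 - <<'E'
from ov import *
s=r.sense(); print(s['clock'],s['tcp_rot'],s['contact_force'],s['wrist_torque'])
g=snap('side','side12.png')
cv2.imwrite('pics/c12.png',cv2.resize(g['img'][120:240,220:340],(600,600)))
E
```

```text
13.0 [3.14129582e+00 2.58020143e-04 2.34359440e+00] [ 0.18480928 -0.92124087 -1.40537199] [ 0.00818226  0.02841374 -0.03862638]
```

View pics/c12.png

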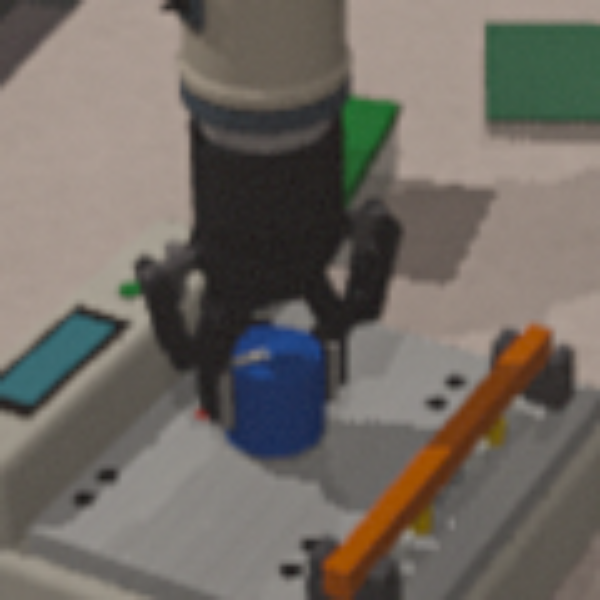

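The only force is the cap's weight (-1.4 N) after 7 mm of lift, so it is free. Raising it to about 60 mm.

Emit:
move_arm(targets=[-1,0,0,-1,0,-1,0,0,-2,0,-1,0,0,-3,0,-1,0,0,-4,0,-1,0,0,-5,0,-1,0,0,-5.3,0,-1,0,0,-5.3,0,-1,0,0,-5.3,0,-1,0,0,-5.3,0,-1,0,0,-5.3,0])

```text
clock: 14.05
eef_pos: [559.9, 4.3, 168.3]
tcp_rot: [-3.141, -0.001, 2.344]
contact_force: [-0.0, -0.1, -0.7]
opening: 0.601
```

```bash
python3 - <<'E'
from ov import *
s=r.sense(); print(s['clock'],s['eef_pos'],s['tcp_rot'],s['contact_force'],s['wrist_torque'],s['opening'],s['qvel'])
f=snap('top','top13.png'); g=snap('side','side13.png')
for x in(f,g):
  for t in('cap','bar','rack','bottle','tipbox'): print(t,[(round(q['conf'],2),np.round(q['position']).tolist()) for q in r.mark_of(x,t)[:2]])
cv2.imwrite('pics/c13.png',cv2.resize(g['img'][90:240,210:360],(600,600)))
E
```

```text
14.05 [559.94037244   4.33069363 168.27948411] [-3.14093941e+00 -6.68362924e-04  2.34360882e+00] [-0.0094568  -0.05726642 -0.74378857] [-0.02771316  0.00249085  0.04277615] 0.6007214062339141 [-7.04077749e-04  4.89015676e-04 -2.09561876e-03 -5.31237134e-05
  9.31891729e-04  8.34422982e-04]
cap [(0.47, [561.0, 2.0, 156.0])]
bar []
rack [(0.7, [445.0, 326.0, 5.0])]
bottle [(0.57, [708.0, 323.0, 0.0])]
tipbox [(0.55, [673.0, -367.0, 2.0])]
cap [(0.57, [560.0, 4.0, 163.0]), (0.45, [475.0, 118.0, 120.0])]
bar [(0.6, [456.0, 19.0, 117.0])]
rack [(0.83, [446.0, 332.0, -0.0])]
bottle [(0.77, [707.0, 324.0, 0.0])]
tipbox [(0.5, [674.0, -365.0, 1.0])]
```

View pics/c13.png

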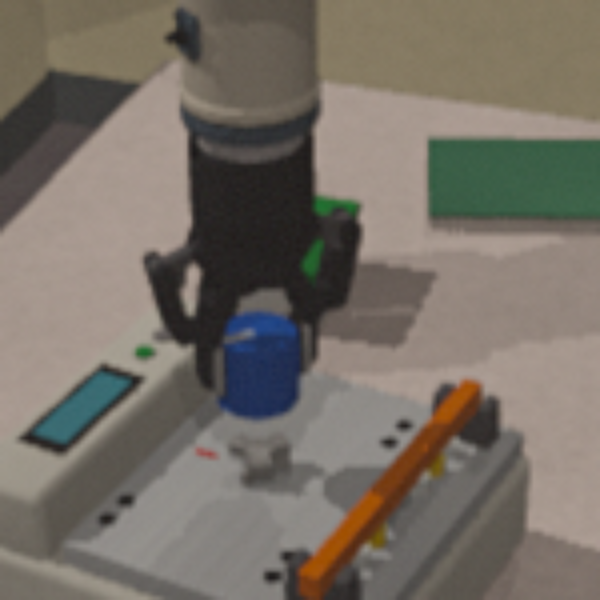

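The cap (260,365) is held upright above its bare stud (265,455), the bar is in both forks, and the loose items are where they started.

```bash
python3 -c "
from rig import r
print(r.sign_off())"
```

```text
the job is handed in; nothing more can be done
None
```

The bar is in the forks and the cap is off. I handed the job in at about 14 s of robot time, and the hand-in gave no verdict.

- **Bar:** I laid it in both forks and let go. It made contact at the expected seated height. The last side view shows it flat in both posts, at (456, 19) against a target of about (461, 20) mm. The top camera's network found no bar, because the arm hid it, so this check rests on one view.
- **Cap direction:** Turned clockwise, the torque rose to about 0.8 N m within 14° and the pointer barely moved. Turned anticlockwise, it moved easily, and the pointer read about 0.86 rad before a final 7° turn. So this cap loosens anticlockwise.
- **Cap at the end:** I lifted it with only its own weight on the wrist. It is held upright, still and over the stud, about 59 mm above its seat by the arm's reading. The networks' estimates of 56 and 63 mm agree.
- **Rack, bottle and tip box:** All were found within a few millimetres of where they started. I saw no disagreement beyond the networks' own error.

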